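# Close the turnbuckle clamp on the gearbox casing

### The job

Two turnbuckle clamps are bolted to the workshop bench; one has an aluminium gearbox casing lying loosely between its jaws, the other is empty. Turn the turnbuckle body of the clamp with the casing, by swinging its T-handled bar over to the other side as far as it will go, so that both jaws draw in and close fully on the casing. Leave the empty clamp's turnbuckle as it is.

Things in the scene. Friction and masses are not known exactly. Their poses are not given: they have to be found in the camera images.
- clamp: Clamp with the casing, fixed. Origin: on the bench, under the centre of its 230 x 100 x 12 mm steel base; x along the turnbuckle, whose axis runs 125 mm above the origin; z up. A fixed ribbed aluminium casing (74 mm across, 120 long along x, top at 89 mm) lies centred below it. A dark grey jaw plate (76 mm wide in y, 14 thick, top at 152 mm) stands at each end; jaws and nuts reach 96 mm out along x.
- sleeve (a joint): Turn of that turnbuckle's body about the clamp's +x (rad): 0 slack, 2.1 hard stop, jaws on the casing. A 12 mm bar stands square out of its middle, ending in a black roller grip 100 mm from the axis. At value q it leans 1.047 - q rad from upright to the clamp's +y (60 degrees to +y at 0, to -y at 2.1). Stiff: stays where left, 2 to 3 N at the grip turns it. Each rad draws both jaws in 4.8 mm.
- sleeve_knob (a point): Centre of the black roller grip on the end of that clamp's bar: a cylinder 26 mm in diameter and 30 mm long, lying along the clamp's x, flat-ended, fast on the bar. It swings in the clamp's y-z plane through its origin, 175 to 225 mm above the bench.
- sleeve_face_near (a point): Point on the inner face of the clamp's jaw on its -x side (the end towards the robot), 52 mm above the bench. The two jaw faces are 140 mm apart at joint value 0 and 120 mm when closed on the casing.
- sleeve_face_far (a point): The same point on the jaw on the clamp's +x side, facing it.
- spare_clamp: The other clamp, of the same make and size but empty between its jaws; fixed to the bench, to be left alone. Origin and axes as for the first.
- spare_sleeve_knob (a point): Centre of the black grip on the empty clamp's bar; it must stay where it is.

How it is judged:
By the outcome, as a careful person would: the job done as asked, in the order asked, and still so for the second after the job is handed in, with the robot touching nothing.
It also fails if it takes over 38 s, if anything falls off the work surface, if the arm or the gripper's body presses on something with over 40 N, if the wrist force passes 120 N, or if a joint passes its speed limit or range.

### The arm

A 7-joint arm with a two-finger parallel gripper is mounted at the origin on the work surface. World frame = base frame: x ahead of the robot, y to its left, z up, the work surface at z = 0. Lengths are in m, angles in degrees, forces in N, time in s.
With the tool pointing down it reaches from about 0.425 to 0.95 m from the base axis. Payload 16.7 kg.
Tool frame: the origin (TCP) lies midway between the tips of the shut fingers; the grasp point (between the pads) lies 19 mm behind it; z points along the fingers, y is the line along which they close (so a half turn about z gives the same grasp; the last joint's range is limited). The gripper opens to 94 mm and grips with 3 to 60 N. Pads are 16 mm wide; open, the fingers measure 119 mm over their backs; the gripper's body (75 mm by 177 mm) begins 78 mm behind the grasp point.
Start: joints at [-75.487, 24.414, 4.234, 92.017, -1.954, 63.644, -3.845], TCP at [0.265, 0.621, 0.205] pointing down, gripper open.
Joint ranges: [-163.25, 163.25], [-28.42, 122.38], [-70.27, 78.77], [12.13, 141.07], [-58.53, 238.53], [9.26, 117.41], [-156.51, 156.51]. Speed limits (degrees/s): [108.29, 108.29, 136.94, 136.94, 172.46, 172.46, 172.46].

### API

Orientations are given as [roll, pitch, yaw] about the fixed x, y, z axes, in that order (R = Rz(yaw) Ry(pitch) Rx(roll)).
In Python, from cell import manip gives the robot as it stands. The module is installed in compiled form; this text tells all that it offers. Calls block until the motion is done:
- manip.move_pose(position, orientation): joint-space move of the TCP to a pose.
- manip.move_straight(position, orientation=None, vel=0.15): straight line of the TCP; orientation=None keeps the orientation; vel is the mean speed in m/s.
- manip.move_j(angles): joint-space move.
- manip.grip(opening, grip_force=None): finger opening in m; grip_force is the grip in N (None keeps the last); returns when the fingers have stopped.
- manip.hold(seconds).
- manip.ik(position, orientation): joint angles nearest the present ones, or None.
- manip.camera(name): name is "scene" or "top" or "wrist"; returns a dict with "image" (384x512x3 uint8, blue, green, red), "z_map" (384x512 float32, m along the optical axis (not along the pixel's ray), 0 where there is no reading), "intrinsics" (3x3 intrinsics, pixels), "rvec" (rotation vector, rad) and "tvec" (3), from world to camera coordinates, as OpenCV has them; the wrist camera has in their place "tool_from_camera" (4x4, takes a point from camera to tool coordinates, whose origin is the TCP and whose axes are the flange's). Camera axes: x right, y down, z forward; pixel columns grow to the right and rows downward; lengths in m; the calibration is good to about 2 mm. The wrist camera is an equidistant fisheye: a pixel r from the principal point sees the ray r / f radians off the axis. A picture is of the moment at which its call begins: read the wrist's pose just before it.
A pose or a line that the arm cannot do raises manip.Unreachable and nothing moves.
- manip.finish_job(): hands the job in; it is judged then, once.
Readings, each from a call of its own:
- manip.get_time(): time.
- manip.get_q(): joint angles.
- manip.get_qvel(): joint speeds.
- manip.get_joint_efforts(): joint torques, N m.
- manip.get_ee_pos(): TCP position.
- manip.get_ee_rot(): TCP orientation.
- manip.get_force(): force on the tool from outside, world axes, zero at the start.
- manip.get_ft_torque(): the same for the moment, N m.
- manip.get_finger_gap(): finger opening in m.
- manip.get_gripper_force(): force on a finger pad.
Only numpy, scipy, OpenCV 4.12 (cv2) and the standard library are available. Lean on these libraries where they do the work, as an engineer would, in place of code of your own. Each camera call takes 0.05 s, during which the arm holds its last target. There are 200 camera calls.

## Working session

There is one attempt and no reset: what is moved stays moved. The work goes in short steps, each a Python script; the robot and the scene stay as the last script left them, time stands still between calls to the robot, and variables do not carry over. Pictures are saved under pics/ and viewed, at most 10 in all, crops included, and the job is handed in when it is done.

```bash
mkdir -p pics
python3 - <<'E'
from cell import manip
import cv2,numpy as np,pickle
d={n:manip.camera(n) for n in("scene","top")}
pickle.dump(d,open("d.pkl","wb"))
for n in d:
    cv2.imwrite(f"pics/{n}.png",cv2.resize(d[n]["image"],(800,600)))
    print(n,d[n]["intrinsics"],d[n]["rvec"],d[n]["tvec"])
print(manip.get_ee_pos(),manip.get_ee_rot(),manip.get_time())
E
```

```text
scene [[395.7096221    0.         253.30543271]
 [  0.         395.7096221  184.37151186]
 [  0.           0.           1.        ]] [ 2.31516588  0.84703315 -0.2841617 ] [-0.46391117 -0.17144731  1.20488761]
top [[363.68688368   0.         255.73678688]
 [  0.         363.68688368 187.3521608 ]
 [  0.           0.           1.        ]] [ 2.08980253 -2.14364907  0.18708497] [0.03576026 0.59566509 0.69883188]
[0.26448179 0.62061639 0.20487411] [-1.79937092e+02  6.42061136e-03  1.56920213e+02] 0.1
```

View pics/scene.png

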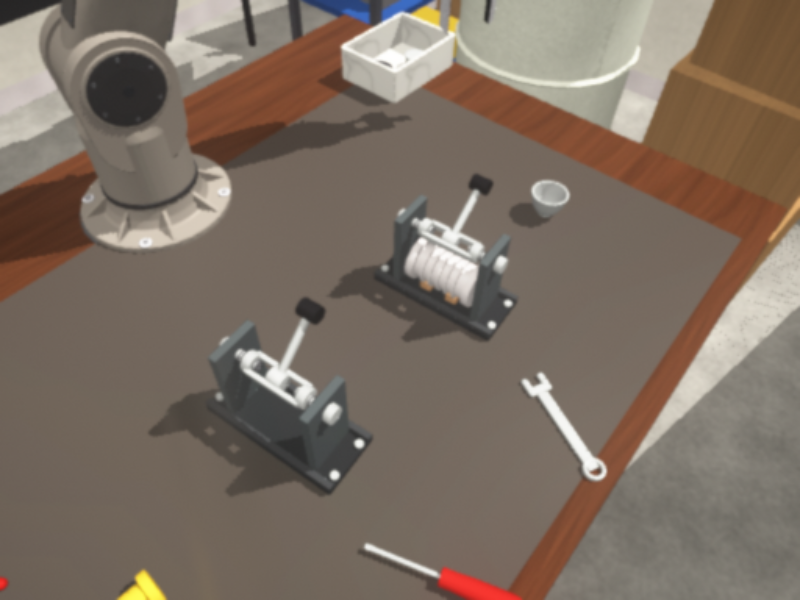

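View pics/top.png

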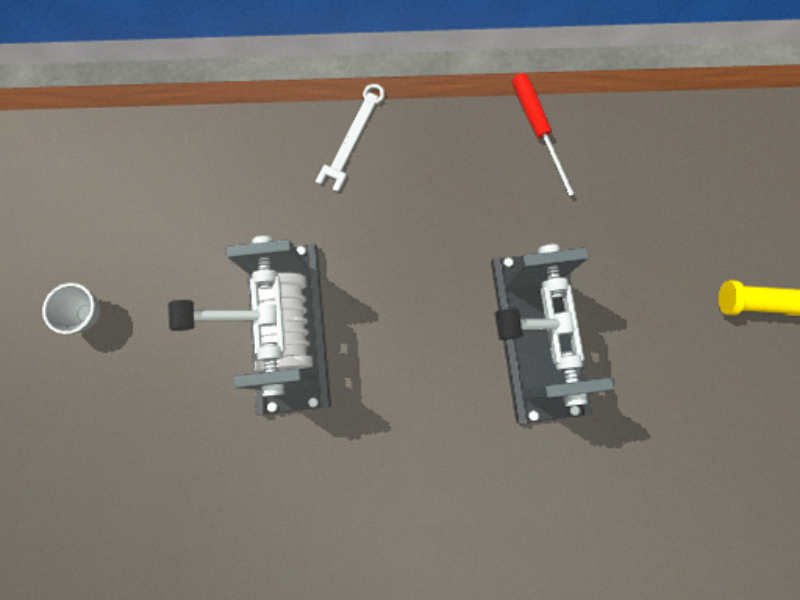

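The casing clamp is the left one in the top view, with its knob at about (181,315) of 800x600. In the scene view its knob is at (481,185). The spare's knob is at (508,324) top and (310,310) scene. Next I measure the clamp's pose by depth and triangulation.

```bash
cat > h.py <<'E'
import cv2,numpy as np
def cloud(c):
    R=cv2.Rodrigues(c["rvec"])[0]; K=c["intrinsics"]; Z=c["z_map"].astype(float)
    v,u=np.indices(Z.shape); P=np.stack([(u-K[0,2])*Z/K[0,0],(v-K[1,2])*Z/K[1,1],Z],-1)
    W=(P-np.ravel(c["tvec"]))@R; W[Z==0]=np.nan; return W
def blob(c,u,v,r=16,thr=45):   # centroid of the dark blob round a pixel
    m=(c["image"].max(2)<thr).astype(np.uint8); w=np.zeros_like(m); w[v-r:v+r,u-r:u+r]=1
    n,l,s,ce=cv2.connectedComponentsWithStats(m*w); k=1+np.argmax(s[1:,4]); return ce[k],l==k
def tri(a,pa,b,pb):
    Ps=[c["intrinsics"]@np.c_[cv2.Rodrigues(c["rvec"])[0],np.ravel(c["tvec"])] for c in(a,b)]
    X=cv2.triangulatePoints(Ps[0],Ps[1],np.array(pa,float).reshape(2,1),np.array(pb,float).reshape(2,1)).ravel(); return X[:3]/X[3]
E
python3 - <<'E'
import pickle; from h import *
np.set_printoptions(precision=4,suppress=True)
d=pickle.load(open("d.pkl","rb")); t,s=d["top"],d["scene"]
W={n:cloud(d[n]) for n in d}
for nm,pt,ps in(("knob",(116,202),(308,118)),("spare",(325,207),(198,199))):
    (a,ma),(b,mb)=blob(t,*pt),blob(s,*ps)
    print(nm,a,b,ma.sum(),mb.sum(),"tri",tri(t,a,s,b))
    for n,m in(("top",ma),("scene",mb)):
        p=W[n][m]; p=p[p[:,2]>.1]; print("  depth",n,np.nanmedian(p,0),np.nanmin(p,0),np.nanmax(p,0))
# jaw tops, seen from above: z 0.145..0.158
for nm,(u0,u1) in(("clamp",(140,205)),("spare",(325,400))):
    for v0,v1 in((145,180),(225,265)):
        p=W["top"][v0:v1,u0:u1].reshape(-1,3); p=p[(p[:,2]>.144)&(p[:,2]<.160)]
        r=cv2.minAreaRect(p[:,:2].astype(np.float32)*1000); print(nm,"jaw",len(p),p.mean(0),r)
    p=W["top"][145:275,u0-10:u1+10].reshape(-1,3); p=p[(p[:,2]>.005)&(p[:,2]<.018)]
    print(nm,"base",len(p),cv2.minAreaRect(p[:,:2].astype(np.float32)*1000),np.median(p[:,2]))
E
```

```text
knob [122. 201.] [302.3333 117.6667] 1 3 tri [0.5518 0.2447 0.1933]
  depth top [0.5539 0.2485 0.1865] [0.5539 0.2485 0.1865] [0.5539 0.2485 0.1865]
  depth scene [0.5486 0.2508 0.1873] [0.5456 0.2466 0.1862] [0.549  0.2511 0.1886]
spare [332.  206.5] [202.6    202.0667] 4 30 tri [ 0.5413 -0.1013  0.1904]
  depth top [ 0.5336 -0.1066  0.1975] [ 0.5311 -0.107   0.1964] [ 0.5364 -0.1061  0.1998]
  depth scene [ 0.5492 -0.0967  0.1938] [ 0.5463 -0.1051  0.1858] [ 0.5504 -0.086   0.199 ]
clamp jaw 321 [0.6361 0.186  0.1508] ((636.6874389648438, 186.20729064941406), (14.037176132202148, 74.66311645507812), 5.046995162963867)
clamp jaw 351 [0.4845 0.1729 0.1509] ((484.5957336425781, 173.50384521484375), (14.015018463134766, 76.48765563964844), 4.849733829498291)
clamp base 1120 ((560.9434814453125, 179.95010375976562), (229.72900390625, 99.52959442138672), 4.960844039916992) 0.011521666988287277
spare jaw 342 [ 0.6159 -0.1623  0.1505] ((616.4411010742188, -162.90159606933594), (15.192117691040039, 75.37955474853516), 4.868607521057129)
spare jaw 355 [ 0.4655 -0.1775  0.1508] ((465.5852355957031, -178.11245727539062), (13.869858741760254, 75.59379577636719), 5.727077960968018)
spare base 2226 ((541.3028564453125, -169.39068603515625), (230.717529296875, 99.4249496459961), 6.294763088226318) 0.011312537534604636
```

```bash
cat >> h.py <<'E'
np.set_printoptions(precision=4,suppress=True)
O=np.array([.5609,.1799,0.]); YAW=4.95; c_,s_=np.cos(np.radians(YAW)),np.sin(np.radians(YAW))
EX,EY=np.array([c_,s_,0]),np.array([-s_,c_,0])
def knob(q,r=.1): a=1.0472-q; return O+EY*r*np.sin(a)+[0,0,.125+r*np.cos(a)]
def tcp(q,r=.1): return knob(q,r)-[0,0,.019]
E
python3 - <<'E'
import pickle; from h import *; from cell import manip
d=pickle.load(open("d.pkl","rb"))
for n in d:
    W=cloud(d[n]); m=(d[n]["image"].max(2)<70)&(W[...,2]>.155)&(np.linalg.norm(W[...,:2]-[.55,.27],axis=-1)<.06)
    print(n,m.sum(),W[m].mean(0),W[m].min(0),W[m].max(0)); d[n]["c"]=np.argwhere(m).mean(0)[::-1]
print("tri",tri(d["top"],d["top"]["c"],d["scene"],d["scene"]["c"]),"model",knob(0))
for y in(95,-85):
  for p in(tcp(0)+[0,0,.1],tcp(0),tcp(1.05),tcp(2.1)):
    print(y,manip.ik(p,[180,0,y+YAW-5]))
E
```

```text
scene 120 [0.5578 0.2559 0.1893] [0.5405 0.2466 0.1774] [0.5713 0.2695 0.1962]
top 247 [0.5533 0.2563 0.1912] [0.5384 0.2477 0.1776] [0.5693 0.2706 0.1977]
tri [0.5549 0.2597 0.1849] model [0.5534 0.2662 0.175 ]
95 [-52.9657  17.4609  26.9075  98.0127  -8.5118  66.5514 -18.7755]
95 [-51.4688  22.9889  25.5442 104.0604 -11.7821  55.5651 -16.044 ]
95 [-49.3     18.0583  31.4802 104.7405 -10.7553  60.1607  -8.7444]
95 [-43.6558  20.817   35.0289 109.3971 -14.5662  54.2023   3.1695]
-85 [-28.5368  16.5736  -3.9323  96.5313   1.2182  66.9366 152.1665]
-85 [-25.5658  21.7557  -7.7769 102.4489   3.4673  56.0258 150.2159]
-85 [ 20.8443  26.5996 -58.6935 100.6896  24.6026  66.7665 139.7772]
-85 [ 29.3592  29.0024 -58.6926 105.2052  28.0361  61.8028 145.    ]
```

The knob is at about (0.554, 0.259, 0.185) from both views, so q is about 0.12. I'll approach and grip it.

Run:
```python
from h import *; from cell import manip
q0=.12; ori=[180,0,94.95]; g=tcp(q0)
print(g)
manip.grip(.06,15)
manip.move_pose(g+[0,0,.09],ori)
manip.move_straight(g,vel=.12); print(manip.get_force())
W=cloud(manip.camera("top"))
manip.grip(.0,15)
print(manip.get_finger_gap(),manip.get_gripper_force(),manip.get_force(),manip.get_ee_pos(),manip.get_time())
cv2.imwrite("pics/grip.png",cv2.resize(manip.camera("scene")["image"][60:240,180:400],(733,600)))
```

```text
[0.554  0.2596 0.166 ]
[0.307  0.2783 0.4287]
0.029918738432749614 15.000198483467102 [-1.2161 -0.3587  2.3034] [0.5539 0.2596 0.1661] 4.025
```

View pics/grip.png

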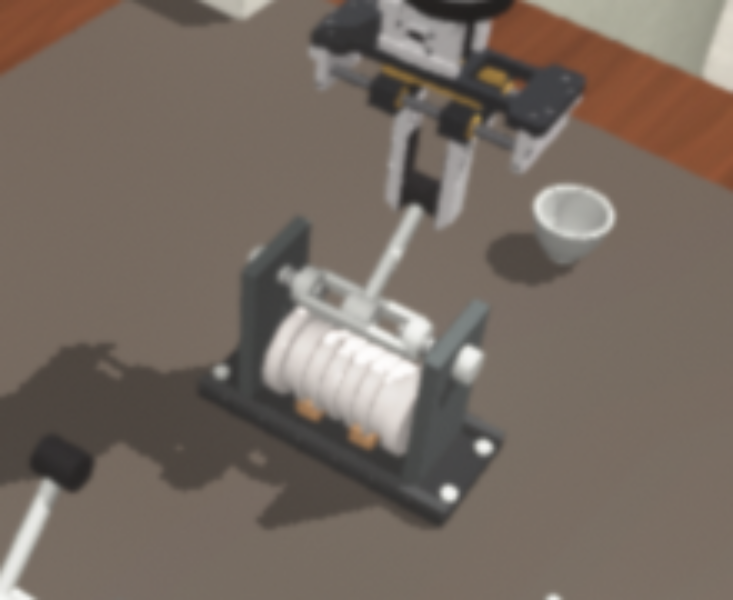

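The gap is 29.9 mm. The picture shows the grip held flat between the pads (about (420,190) in the crop), with the spare untouched at lower left. Now I swing it over, watching the force.

Run:
```python
from h import *; from cell import manip
manip.grip(.0,25)
for q in list(np.arange(.28,2.0,.16))+list(np.arange(2.0,2.31,.03)):
    manip.move_straight(tcp(q),vel=.08)
    f=manip.get_force(); a=1.0472-q; t=-EY*np.cos(a)+[0,0,np.sin(a)]
    p=manip.get_ee_pos()
    print(round(q,2),"f",f,"tan",round(float(f@t),1),"err",1000*(p-tcp(q)),"t",round(manip.get_time(),2))
    if q>1.9 and f@t<-14 or np.linalg.norm(f)>40: break
print(manip.get_finger_gap())
```

```text
0.28 f [-2.5858 -2.9762  3.8578] tan 4.7 err [ 0.004  -0.5843  0.1122] t 4.64
0.44 f [-1.5893 -4.4891  1.3239] tan 4.3 err [-0.004  -0.5843  0.0042] t 4.99
0.6 f [-0.8751 -4.2346 -0.2255] tan 3.6 err [-0.0165 -0.4705  0.0888] t 5.34
0.76 f [-2.3198 -2.5859 -1.2304] tan 1.9 err [-0.018  -0.3495  0.1538] t 5.69
0.92 f [-4.1094 -0.7198  2.4297] tan 0.7 err [-0.053  -0.0264  0.1533] t 6.04
1.08 f [-6.3229 -1.2595  6.5064] tan 0.5 err [-0.0243  0.1264  0.2086] t 6.39
1.24 f [-5.7043 -1.9526  8.8793] tan -0.3 err [-0.0332  0.0878  0.2245] t 6.74
1.4 f [-5.8289 -3.2025  8.5232] tan -0.4 err [ 0.005  -0.0317  0.2053] t 7.09
1.56 f [-7.3869 -4.9657  7.3808] tan 0.1 err [ 0.0209 -0.1703  0.1245] t 7.44
1.72 f [-4.9243 -6.313   6.3832] tan 0.6 err [-0.0346 -0.2307  0.07  ] t 7.79
1.88 f [-4.9883 -6.6646  6.2527] tan -0.4 err [ 0.0035 -0.4324 -0.02  ] t 8.14
2.0 f [-4.4588 -7.3915  4.5855] tan 0.3 err [-0.0118 -0.5478 -0.0998] t 8.44
2.03 f [-5.0131 -7.8076  6.0945] tan -1.0 err [-0.0039 -0.5437  0.0949] t 8.69
2.06 f [-5.3964 -9.027   6.6273] tan -1.1 err [ 0.02   -0.5668  0.1102] t 8.94
2.09 f [-4.8889 -8.6122  6.0475] tan -1.1 err [ 0.0344 -0.644   0.1099] t 9.19
2.12 f [-5.4156 -8.3365  6.5544] tan -2.0 err [ 0.0187 -0.6957  0.0919] t 9.44
2.15 f [-4.9808 -8.6088  5.648 ] tan -1.4 err [ 0.0085 -0.7555  0.0533] t 9.69
2.18 f [-4.7865 -8.9485  5.0567] tan -1.0 err [-0.0082 -0.7894  0.044 ] t 9.94
2.21 f [ -5.1049 -10.1468   4.6333] tan -0.4 err [ 0.0347 -0.8403  0.0358] t 10.19
2.24 f [ -4.9905 -10.0921   5.3065] tan -1.4 err [ 0.0491 -0.9135  0.0235] t 10.44
2.27 f [ -4.5155 -10.2652   4.8546] tan -1.2 err [ 0.0252 -0.9159 -0.0231] t 10.69
2.3 f [-10.2928  -8.0666  20.9207] tan -17.6 err [ 0.0192 -0.3037  0.8307] t 10.94
0.029827991146941023
```

Force rose sharply at the end. I'll look before letting go.

Run:
```python
from h import *; from cell import manip
import pickle
s,t=manip.camera("scene"),manip.camera("top"); pickle.dump({"scene":s,"top":t},open("e.pkl","wb"))
print(manip.get_force(),manip.get_ee_pos(),tcp(2.1))
cv2.imwrite("pics/end.png",cv2.resize(s["image"][60:240,180:400],(733,600)))
W=cloud(t)
for v0,v1 in((145,180),(215,265)):
    p=W[v0:v1,130:205].reshape(-1,3); p=p[(p[:,2]>.144)&(p[:,2]<.158)]
    print(len(p),cv2.minAreaRect(p[:,:2].astype(np.float32)*1000))
```

```text
[-10.0012  -7.0614  19.2351] [0.5691 0.0849 0.1381] [0.5684 0.0933 0.1555]
0 ((0.0, 0.0), (0.0, 0.0), 0.0)
0 ((0.0, 0.0), (0.0, 0.0), 0.0)
```

View pics/end.png

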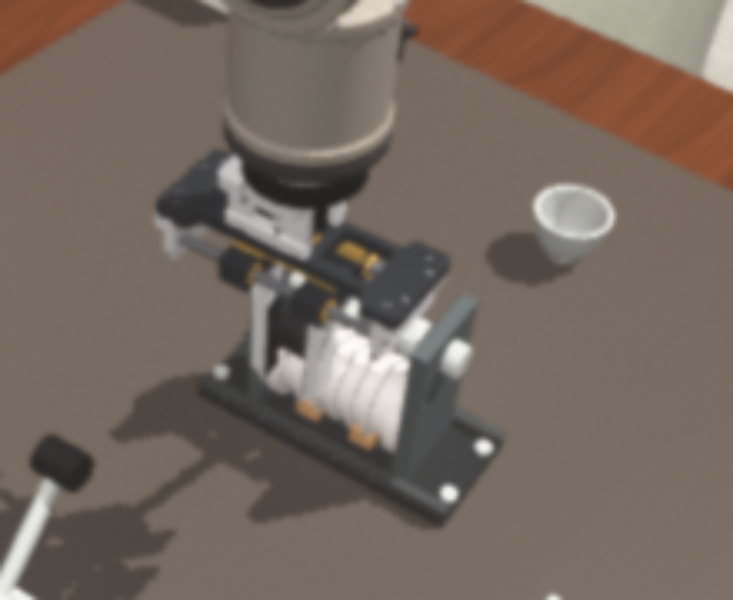

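The bar is over on the -y side, with the knob pressed between the fingers at about (290,325) in the crop. I'll release it, rise and measure.

```bash
cat > rel.py <<'E'
from h import *; from cell import manip
manip.grip(.06); print(manip.get_force())
p=manip.get_ee_pos(); manip.move_straight(p+[0,0,.13],vel=.15)
manip.move_straight(p+np.array([-.1,.13,.2]),vel=.25)
s,t=manip.camera("scene"),manip.camera("top")
cv2.imwrite("pics/rel.png",cv2.resize(s["image"][60:240,180:400],(733,600)))
cv2.imwrite("pics/relt.png",cv2.resize(t["image"],(800,600)))
for n,c in(("scene",s),("top",t)):
    W=cloud(c); m=(c["image"].max(2)<70)&(W[...,2]>.155)&(W[...,2]<.21)&(np.linalg.norm(W[...,:2]-[.5684,.0933],axis=-1)<.05)
    if m.any(): print(n,m.sum(),W[m].mean(0),W[m].min(0),W[m].max(0))
W=cloud(t)
for v0,v1 in((145,180),(215,265)):
    p=W[v0:v1,135:205].reshape(-1,3); p=p[(p[:,2]>.144)&(p[:,2]<.158)]
    print(len(p),cv2.minAreaRect(p[:,:2].astype(np.float32)*1000))
print("stop knob",knob(2.1),manip.get_time(),manip.get_force())
E
python3 rel.py
```

```text
[-0.8473  0.0353 -1.6827]
scene 126 [0.5712 0.0883 0.1819] [0.5543 0.0806 0.1705] [0.5854 0.0994 0.1882]
top 199 [0.5662 0.0914 0.1821] [0.5522 0.0801 0.1642] [0.5838 0.1058 0.1881]
337 ((627.696044921875, 185.79574584960938), (15.264311790466309, 75.50971221923828), 5.250716209411621)
347 ((494.11920166015625, 174.45376586914062), (14.065110206604004, 75.76566314697266), 4.737145900726318)
stop knob [0.5684 0.0933 0.1745] 13.6833 [-0.8965 -0.5961 -0.166 ]
```

View pics/relt.png

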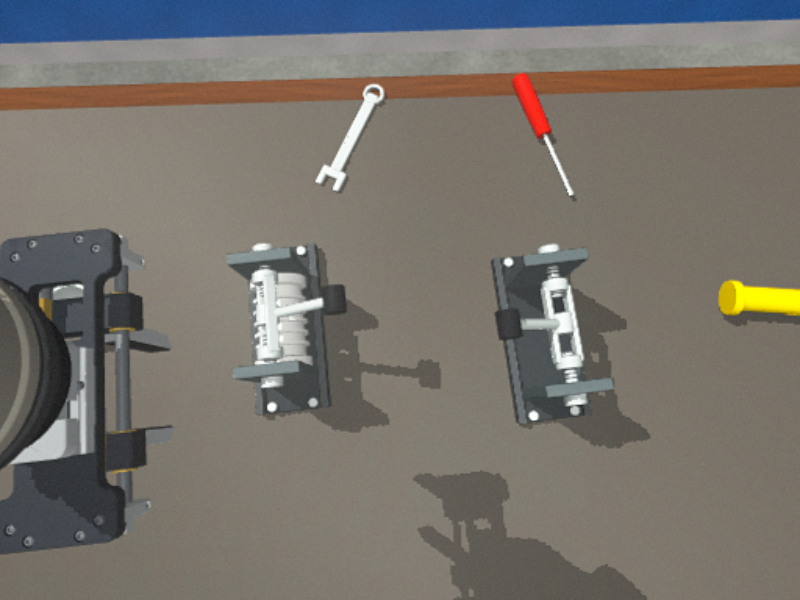

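View pics/rel.png

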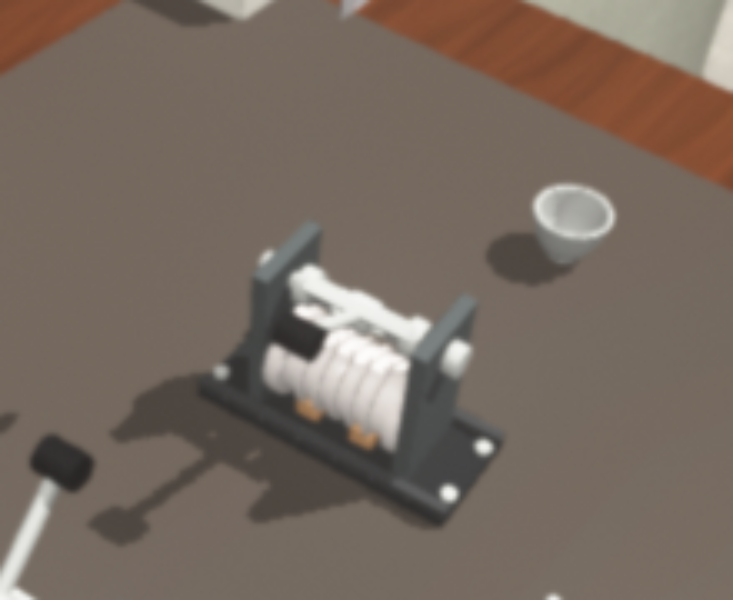

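The jaw faces are about 120 mm apart (134.0 mm between plate centres, less 14 mm of plate). The knob is at z of about 0.175 m on the -y side, so the body is at its stop. The spare's grip at (508,324) has not moved, and the robot is clear.

```bash
python3 -c "
from cell import manip
print(manip.finish_job(),manip.get_time())"
```

```text
the job is handed in; nothing more can be done
the job is handed in; nothing more can be done
```

The casing clamp's bar is swung to its hard stop and both jaws are closed on the casing (faces measured about 120 mm apart); the empty clamp was left untouched, and the job was handed in after about 14 s.

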